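Wax the carved rosette

ROBOT

A 7-joint arm with a two-finger parallel gripper is mounted at the origin on the work surface. World frame = base frame: x ahead of the robot, y to its left, z up, the work surface at z = 0. Lengths are in m, angles in degrees, forces in N, time in s.
With the tool pointing down it reaches from about 0.425 to 0.875 m from the base axis. Payload 4.7 kg.
Tool frame: the origin (TCP) lies on the centre line of the jaws, within the pads' length; the fingertips stand 17 mm ahead of it and the grasp point (between the pads) lies 2 mm behind it; z points along the fingers, y is the line along which they close (so a half turn about z gives the same grasp; the last joint's range is limited). The gripper opens to 87 mm and grips with 3 to 60 N. Pads are 19 mm wide; open, the fingers measure 117 mm over their backs; the gripper's body (75 mm by 190 mm) begins 51 mm behind the grasp point.
Start: joints at [67.386, 18.392, -4.016, 83.108, 1.295, 78.541, -3.26], TCP at [0.258, -0.596, 0.24] pointing down, gripper open.
Joint ranges: [-163.93, 163.93], [-17.29, 119.83], [-79.2, 71.16], [3.27, 140.29], [-89.18, 269.18], [5.43, 117.66], [-154.24, 154.24]. Speed limits (degrees/s): [147.25, 147.25, 180, 180, 180, 180, 180].

INTERFACE

Orientations are given as [roll, pitch, yaw] about the fixed x, y, z axes, in that order (R = Rz(yaw) Ry(pitch) Rx(roll)).
In Python, from cell import env, read_camera gives the robot as it stands.
- The arm moves only by the shell command python3 -m jog 'ROWS' [FORCE]. ROWS is JSON, a list of rows, each a list of 5 numbers: the opening, from 0 (shut) to 1 (fully open), then the shift along the tool's x, y, z each as a share of 0.02 m, from -1 to 1, then the turn about the tool's z as a share of 45 degrees, from -1 to 1. In form: [[gripper, x, y, z, yaw], ...]. A call has 1 to 12 rows; each row shifts and turns the commanded pose from where the row before left it, along the tool's axes as they then stand; what a row does not reach is not made up. A row lasts 1/12 s, in which the tool goes at most 41.7 mm and 7.16 degrees, less where a joint would pass 70% of its speed; a pose out of reach is approached as far as the arm can. A call with a number of a shift or a turn outside -1 to 1 is refused whole. A call with a gripper value outside its range is refused whole. The fingers move at their own pace and stop on an object; FORCE is the grip in N (left out, the last holds). Time passes only in rows, so rows that do not move let the fingers close. It gives the time, the measured TCP pose, the force, the opening and the grip force at its end, in the units of the state.
- env.get_obs(): the state, without advancing time (a new reading comes with each control period).
- read_camera(name): name is "scene" or "top" or "wrist"; returns a dict with "color" (480x640x3 uint8, red, green, blue), "range_z" (480x640 float32, m along the optical axis (not along the pixel's ray), 0 where there is no reading), "mtx" (3x3 intrinsics, pixels), "world_from_camera" (4x4, takes a point from camera to world coordinates); the wrist camera has in their place "T_tool_cam" (4x4, takes a point from camera to tool coordinates, whose origin is the TCP and whose axes are the flange's). Camera axes: x right, y down, z forward; pixel columns grow to the right and rows downward; lengths in m; the calibration is good to about 2 mm. The wrist camera is an equidistant fisheye: a pixel r from the principal point sees the ray r / f radians off the axis. A picture is of the moment at which its call begins: read the wrist's pose just before it.
- env.sign_off(): hands the job in; it is judged then, once.
The state is a dict: "time_s": time; "qpos": joint angles; "joint_velocities": joint speeds; "effort": joint torques, N m; "tool_pos": TCP position; "tool_rot": TCP orientation; "force": force on the tool from outside, world axes, zero at the start; "wrist_torque": the same for the moment, N m; "grip_width": finger opening in m; "grasp_force": force on a finger pad.
Only numpy, scipy, OpenCV 4.12 (cv2) and the standard library are available. Lean on these libraries where they do the work, as an engineer would, in place of code of your own. Each camera call takes 0.05 s, during which the arm holds its last target. There are 200 camera calls.

TASK

Wax the carved rosette: take the red-handled brush from its fork, dip it into the blue wax pot until its yellow bristles are entirely inside, then dab the bristles gently on the dark round middle of the rosette on the clamped panel. Hang the brush back in its fork by the collar, upright, and let go. Don't dip into the white cup or the copper tin, don't press hard, and leave the pot and everything else standing where it is.

Things in the scene. Friction and masses are not known exactly. Their poses are not given: they have to be found in the camera images.
- brush: Round wax brush hanging bristles down, 80 g. Origin on its axis, underside of the brass collar (34 across, 6 thick); z up the handle; yaw arbitrary. Red handle 20 thick from z=6 to 84, grip near z=45. Below: neck 10 thick to z=-45, ferrule 16 thick to z=-65, yellow bristles 15 thick, 25 long, to z=-90. They spring up to 10 mm into the ferrule (0.6 N per mm).
- brush_tip (a point): Centre of the flat lower end of the bristles, 90 mm below the brush's origin when not pressed (90 to 80 when pressed); moves with the bristles.
- hanger: Fixed steel brush stand. Origin on the bench below the hung brush. On top two level prongs along x, top at z=125, each 10 wide, 8 thick; slot between them 22 wide (y), open to -x (prong ends x=-36), closed at x=+22. Post at x=+36; foot 84 across, 12 thick, centred x=+12. Nothing higher than 125. Bristles and ferrule also pass the slot vertically; the collar does not.
- slot (a point): Hanging place: middle of the slot at the height of the prong tops (125 mm above the bench); same axes as the hanger. The hung brush's origin lies here.
- pot: Loose small open blue wax pot, round, 68 across the rim (inner 62), 64 across the foot, 55 high, wall 3, floor 5 thick. 0.3 kg. Origin at the centre of its underside, z up.
- pot_rim (a point): Centre of the blue pot's mouth, level with its rim (55 mm above the bench, 50 above the inner floor).
- panel: Fixed clamped work: board 200 x 210 x 30, on it a carved panel 160 x 190 x 18 (top at 48). In its middle a rosette: dark round boss 48 across, flat top at 54, ringed by lighter petals. Two black and red clamp heads at the +x corners (x 48 to 123, y = +-70, up to 86 high). Origin on the bench under the middle.
- rosette (a point): Centre of the flat top of the dark boss, 54 mm above the bench; same axes as the panel.
- cup: Loose white ceramic cup without handle, 72 across the rim, 80 high; not for the brush. Origin at the centre of its underside.
- cup_rim (a point): Centre of the white cup's mouth.
- tin: Loose open copper tin, 62 across, 65 high; not for the brush. Origin at the centre of its underside.
- tin_rim (a point): Centre of the copper tin's mouth.
- gouge: Bystander: carving gouge lying on the bench, 220 long, 26 high, wooden handle. Origin under its middle, x towards the blade.
- mallet: Bystander: round wooden mallet standing on its head, handle up, 80 across, 240 high. Origin at the centre of its underside.
- tape: Bystander: green roll of tape lying flat, 96 across, 45 high. Origin at the centre of its underside.
Mind the look-alikes: they are no part of the job. What is shaped like the brush but purple is not meant. Leave any turquoise look-alike of the hanger alone.

How it is judged:
By the outcome, as a careful person would: the job done as asked, in the order asked, and still so for the second after the job is handed in, with the robot touching nothing.
It also fails if it takes over 61 s, if anything falls off the work surface, if the arm or the gripper's body presses on something with over 40 N, if the wrist force passes 120 N, or if a joint passes its speed limit or range.

## Working session

There is one attempt and no reset: what is moved stays moved. The work goes in short steps, Python scripts to look and compute and a shell command to move; the robot and the scene stay as the last step left them, time stands still between calls to the robot, and variables do not carry over. Pictures are saved under pics/ and viewed, at most 10 in all, crops included, and the job is handed in when it is done.

```bash
mkdir -p pics; ls; python3 - <<'E'
from cell import env, read_camera
import cv2,numpy as np
o=env.get_obs();print(o)
for n in ["scene","top"]:
    c=read_camera(n);cv2.imwrite(f"pics/{n}0.png",c["color"][:,:,::-1]);np.savez(f"pics/{n}0.npz",**c);print(n,c["mtx"],c["world_from_camera"])
E
```

```text
pics
{'time_s': 0.0, 'qpos': array([67.38652091, 18.43883747, -4.0150155 , 83.17442748,  1.29625352,
       78.54053097, -3.26095297]), 'joint_velocities': array([-0.05143846,  0.02549614,  0.02119646, -0.04473316,  0.1300623 ,
       -0.05624973,  0.01960276]), 'effort': array([ 5.78646541e-04, -4.91289067e+01, -4.03133305e-01, -3.12529743e+01,
       -6.38213125e-02,  4.34953964e-02,  1.57193399e-04]), 'tool_pos': array([ 0.258106  , -0.59599542,  0.23846809]), 'tool_rot': array([-1.79891514e+02,  7.11808741e-03,  2.34220325e+01]), 'force': array([0.37102865, 0.74920869, 0.82746888]), 'wrist_torque': array([-0.01389046,  0.04367541, -0.04099314]), 'grasp_force': 0.0, 'grip_width': 0.08690329974533531}
scene [[442.54371202   0.         321.70388887]
 [  0.         442.54371202 236.79492541]
 [  0.           0.           1.        ]] [[-0.34379314  0.73961717 -0.57859547  1.04718569]
 [ 0.93886316  0.25858953 -0.22730468  0.18594107]
 [-0.01849972 -0.62136776 -0.78330062  0.80418659]
 [ 0.          0.          0.          1.        ]]
top [[610.54015582   0.         323.15128708]
 [  0.         610.54015582 233.00591752]
 [  0.           0.           1.        ]] [[-0.01579286 -0.98159674  0.19031141  0.30793854]
 [-0.99986119  0.01651453  0.0022066   0.00598438]
 [-0.0053089  -0.19025015 -0.98172129  1.29872129]
 [ 0.          0.          0.          1.        ]]
```

View pics/scene0.png

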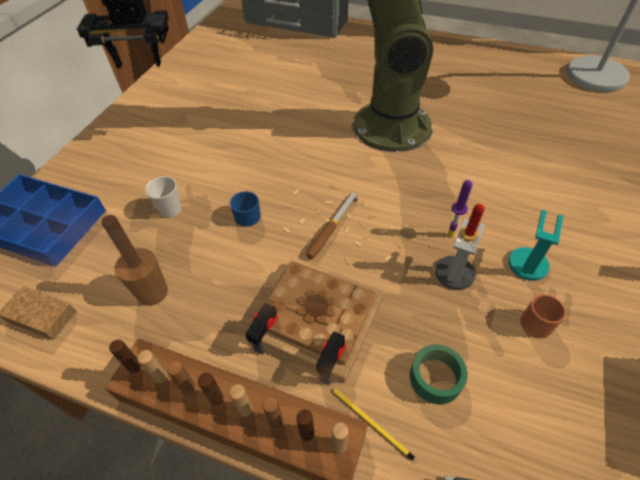

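View pics/top0.png

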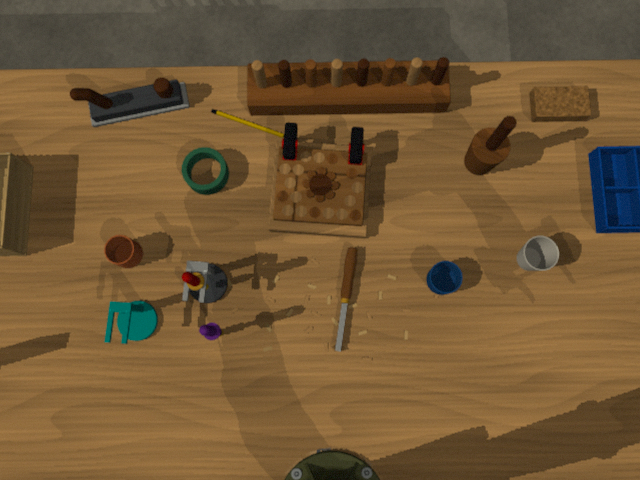

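Scene view: the candidates for the brush are the red handle at scene (475,222) / top (190,281), on the grey stand, and the purple look-alike at scene (462,197) / top (210,331). The stand candidates are the grey one at scene (458,262) and the turquoise one at (535,250). The containers are the blue pot at top (444,278), the white cup at (538,254) and the copper tin at (122,251). The red brush on the grey steel stand and the blue pot fit the description. I'll confirm with a crop and measure.

```bash
cat > h.py <<'E'
import numpy as np,cv2
def load(n): return dict(np.load(f"pics/{n}.npz"))
def ray(c,u,v):
    T=c["world_from_camera"];d=T[:3,:3]@np.linalg.solve(c["mtx"],[u,v,1.]);return T[:3,3],d
def onz(c,u,v,z):
    o,d=ray(c,u,v);return o+d*(z-o[2])/d[2]
def tri(a,pa,b,pb):
    o1,d1=ray(a,*pa);o2,d2=ray(b,*pb)
    s=np.linalg.lstsq(np.c_[d1,-d2],o2-o1,rcond=None)[0];p,q=o1+s[0]*d1,o2+s[1]*d2
    return (p+q)/2,np.linalg.norm(p-q)
def cloud(c):
    v,u=np.mgrid[:480,:640];z=c["range_z"];K=c["mtx"]
    P=np.stack([(u-K[0,2])/K[0,0]*z,(v-K[1,2])/K[1,1]*z,z],-1)
    T=c["world_from_camera"];return P@T[:3,:3].T+T[:3,3]
def mask(c,lo,hi,box):
    h=cv2.cvtColor(c["color"],cv2.COLOR_RGB2HSV);m=cv2.inRange(h,lo,hi)
    k=np.zeros_like(m);x0,y0,x1,y1=box;k[y0:y1,x0:x1]=255;return (m&k)>0
E
python3 - <<'E'
from h import *
s,t=load("scene0"),load("top0")
a=cv2.resize(s["color"][170:300,420:580],None,fx=2.5,fy=2.5,interpolation=2)[:, :400]
b=cv2.resize(t["color"][240:370,90:250],None,fx=2.5,fy=2.5,interpolation=2)[:, :400]
cv2.imwrite("pics/crop.png",np.hstack([a,b])[:,:,::-1])
for nm,c,box in (("s",s,(440,190,500,250)),("t",t,(160,255,225,300))):
    P=cloud(c);m=mask(c,(0,150,80),(8,255,255),box)|mask(c,(172,150,80),(180,255,255),box)
    v,u=np.nonzero(m);print(nm,"red",len(u),u.min(),u.max(),v.min(),v.max(),"top px",u[v==v.min()].mean(),"bot px",u[v==v.max()].mean())
    Q=P[m];Q=Q[c["range_z"][m]>0];
    for z0 in np.arange(.12,.23,.015):
        q=Q[abs(Q[:,2]-z0)<.0075]
        if len(q):print(round(z0,3),len(q),q.mean(0).round(4),q.min(0).round(3),q.max(0).round(3))
for nm,c,box in (("s",s,(220,180,270,235)),("t",t,(415,250,475,305))):
    P=cloud(c);m=mask(c,(100,120,30),(125,255,255),box);Q=P[m];q=Q[Q[:,2]>.050]
    print(nm,"pot rim",len(q),q[:,2].max(),(q.min(0)+q.max(0))/2,np.ptp(q,axis=0), cv2.minEnclosingCircle(q[:,:2].astype(np.float32)))
for nm,c,box in (("s",s,(300,285,340,325)),("t",t,(300,165,345,205))):
    P=cloud(c);h=cv2.cvtColor(c["color"],cv2.COLOR_RGB2HSV);x0,y0,x1,y1=box
    k=np.zeros((480,640),bool);k[y0:y1,x0:x1]=1
    m=k&(P[...,2]>.0515)&(P[...,2]<.058);q=P[m];print(nm,"boss",len(q),(q.min(0)+q.max(0))/2,np.ptp(q,axis=0),q.mean(0))
P=cloud(t)
x=P[265:303,180:230]
m=(abs(x[...,2]-.125)<.004);q=x[m];print("prong t",len(q),q.min(0),q.max(0),cv2.minAreaRect(q[:,:2].astype(np.float32)))
E
```

```text
s red 243 466 484 204 234 top px 479.0 bot px 470.0
0.135 21 [0.4528 0.2585 0.1387] [0.45  0.25  0.134] [0.455 0.265 0.142]
0.15 37 [0.4523 0.2587 0.1509] [0.448 0.249 0.143] [0.455 0.266 0.157]
0.165 34 [0.4521 0.2598 0.1649] [0.448 0.253 0.158] [0.455 0.266 0.172]
0.18 41 [0.4523 0.2585 0.1794] [0.448 0.249 0.173] [0.455 0.266 0.187]
0.195 47 [0.452  0.2586 0.1952] [0.448 0.249 0.188] [0.455 0.266 0.202]
0.21 61 [0.4479 0.2573 0.206 ] [0.44  0.249 0.203] [0.454 0.266 0.21 ]
t red 72 182 193 272 285 top px 185.5 bot px 193.0
0.15 1 [0.4341 0.2543 0.1567] [0.434 0.254 0.157] [0.434 0.254 0.157]
0.18 1 [0.4341 0.2544 0.1736] [0.434 0.254 0.174] [0.434 0.254 0.174]
0.195 4 [0.4418 0.2589 0.1993] [0.434 0.254 0.191] [0.451 0.265 0.202]
0.21 63 [0.4426 0.2562 0.2075] [0.436 0.249 0.203] [0.452 0.265 0.213]
s pot rim 82 0.8041865936954008 [ 0.73457137 -0.04152514  0.42711544] [0.62522864 0.45493241 0.75414232] ((0.7389942407608032, -0.03734125196933746), 0.38067448139190674)
t pot rim 128 1.2987212865104856 [ 0.39724854 -0.13310695  0.67444455] [0.17862    0.27818265 1.24855347] ((0.3891093134880066, -0.13154630362987518), 0.1597977876663208)
s boss 743 [0.646374   0.01379405 0.05468946] [0.09098606 0.07564641 0.00636923] [0.65469316 0.0158735  0.05362596]
t boss 696 [0.65426855 0.00929101 0.05475264] [0.08658907 0.09410979 0.00649026] [0.65285731 0.01248319 0.05407341]
prong t 380 [0.404256   0.23310247 0.12105596] [0.47694451 0.28076837 0.12897446] ((0.44191697239875793, 0.2572002410888672), (0.04319040849804878, 0.07260190695524216), 84.43220520019531)
```

View pics/crop.png

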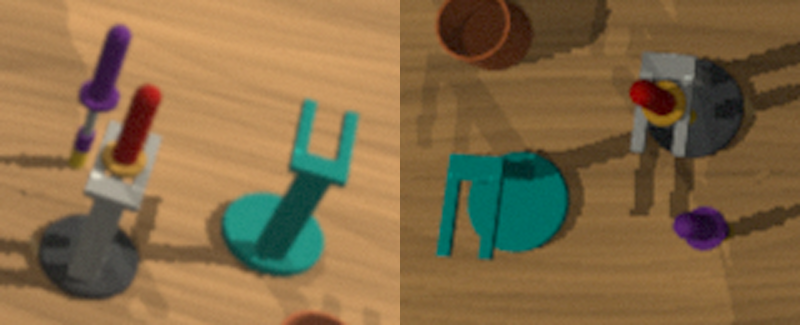

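The crop confirms it: the red-handled brush with the brass collar hangs in the grey fork at scene (475,222), and the purple brush and turquoise stand are decoys. Next I'll refine the measurements across the two views.

```bash
python3 - <<'E'
from h import *
s,t=load("scene0"),load("top0")
def fit(q):
    A=np.c_[2*q[:,:2],np.ones(len(q))];x=np.linalg.lstsq(A,(q[:,:2]**2).sum(1),rcond=None)[0];return x[:2],np.sqrt(x[2]+x[0]**2+x[1]**2)
for nm,c,pb,qb in (("s",s,(220,180,270,235),(430,175,480,240)),("t",t,(415,250,475,305),(190,315,230,345))):
    P=cloud(c);ok=c["range_z"]>0
    m=mask(c,(100,100,20),(125,255,255),pb)&ok;q=P[m]
    # outer silhouette pixels centre at rim height
    e=cv2.fitEllipse(cv2.convexHull(np.argwhere(mask(c,(100,100,20),(125,255,255),pb))[:,::-1].astype(np.float32)))
    r=q[(q[:,2]>.049)&(q[:,2]<.062)];print(nm,"rim",len(r),r[:,2].max(),fit(r),((r.min(0)+r.max(0))/2).round(4),np.ptp(r,axis=0).round(3))
    m=mask(c,(125,80,20),(165,255,255),qb)&ok;q=P[m];print(nm,"purple",len(q),q.min(0).round(3),q.max(0).round(3),np.median(q,0).round(3))
# boss by darkness in top & scene on z=.054
for nm,c,box in (("s",s,(298,285,342,325)),("t",t,(300,165,345,205))):
    x0,y0,x1,y1=box;g=cv2.GaussianBlur(cv2.cvtColor(c["color"],cv2.COLOR_RGB2GRAY),(3,3),0)[y0:y1,x0:x1]
    th,b=cv2.threshold(g,0,255,cv2.THRESH_BINARY_INV+cv2.THRESH_OTSU)
    b=cv2.morphologyEx(b,cv2.MORPH_OPEN,np.ones((7,7)));n,l,st,ce=cv2.connectedComponentsWithStats(b);i=1+st[1:,4].argmax()
    u,v=ce[i]+[x0,y0];print(nm,"boss px",u,v,st[i],onz(c,u,v,.054).round(4))
    P=cloud(c);v,u=np.nonzero(l==i);q=P[v+y0,u+x0];print(np.median(q,0),np.ptp(q,axis=0))
# red handle tops
print(tri(s,(477,208),t,(186.5,276.5)))
P=cloud(t);x=P[255:310,170:235].reshape(-1,3);x=x[(abs(x[:,2]-.125)<.003)]
for a in np.arange(.405,.48,.008):
    y=x[(x[:,0]>=a)&(x[:,0]<a+.008)][:,1];print(round(a,3),np.sort(y).round(3)[::3])
E
```

```text
s rim 102 0.0579806764921762 (array([ 0.45452702, -0.23862616]), np.float64(0.031853403922216326)) [ 0.4551 -0.2381  0.0535] [0.066 0.066 0.009]
s purple 365 [0.342 0.216 0.027] [0.368 0.247 0.175] [0.358 0.231 0.12 ]
t rim 136 0.06071550033601403 (array([ 0.45299371, -0.23989119]), np.float64(0.03192904217527866)) [ 0.4534 -0.2396  0.0549] [0.066 0.065 0.012]
t purple 271 [ 0.335  0.212 -0.003] [0.37  0.273 0.177] [0.35  0.224 0.12 ]
s boss px 315.2140672782875 304.3302752293578 [  2   7  32  26 654] [0.6535 0.0137 0.054 ]
[0.65318698 0.01383089 0.05353521] [0.42697503 0.20568476 0.75819512]
t boss px 321.5721077654517 186.18700475435816 [  8   8  31  28 631] [0.6498 0.0105 0.054 ]
[0.64987498 0.01132655 0.05383901] [0.37298277 0.0638525  1.25491971]
(array([0.44490263, 0.25578251, 0.20063818]), np.float64(0.002233797473037026))
0.405 [0.239 0.241 0.243 0.245 0.249 0.272 0.273 0.274 0.276 0.278 0.28 ]
0.413 [0.238 0.24  0.242 0.243 0.245 0.247 0.271 0.272 0.274 0.274 0.276 0.279
 0.28 ]
0.421 [0.238 0.239 0.24  0.242 0.243 0.246 0.247 0.251 0.27  0.272 0.275 0.276
 0.278 0.281]
0.429 [0.237 0.238 0.24  0.242 0.243 0.269 0.271 0.273 0.274 0.276 0.278]
0.437 [0.236 0.238 0.24  0.244 0.275 0.276]
0.445 [0.234 0.236 0.238 0.238 0.24 ]
0.453 [0.234 0.236 0.237 0.239 0.242 0.244 0.25 ]
0.461 [0.233 0.235 0.238 0.24  0.244 0.246 0.248 0.25  0.252 0.254 0.256 0.259
 0.262 0.263 0.266 0.267 0.27  0.271 0.274 0.276]
0.469 [0.233 0.235 0.235 0.238 0.239 0.241 0.243 0.244 0.246 0.248 0.25  0.252
 0.254 0.256 0.257 0.258 0.26  0.262 0.262 0.265 0.266 0.268 0.27  0.271
 0.272 0.274]
0.477 [0.233 0.239 0.241 0.243 0.246 0.249 0.251 0.254 0.256 0.258 0.261 0.264
 0.266 0.266 0.269 0.27  0.272 0.274]
```

Measured positions:

| Item | x, y (m) | Height (m) |
|---|---|---|
| Brush | 0.444, 0.257 | handle top about 0.21 |
| Fork prongs | – | 0.125 |
| Pot rim | 0.454, -0.239 | 0.055 |
| Boss | 0.652, 0.012 | 0.054 |
| Purple brush | 0.355, 0.23 | top 0.177 (clear of the fingers) |

Now moving.

```bash
python3 -m jog '[[1,0,0,-0.4,0.13],[1,0,0,-0.4,0.13],[1,0,0,-0.4,0.13],[1,0,0,0,0.13],[1,0.45,-0.85,0,0],[1,0.45,-0.85,0,0],[1,0.45,-0.85,0,0],[1,0.45,-0.85,0,0],[1,0.45,-0.85,0,0],[1,0.45,-0.85,0,0],[1,0.45,-0.85,0,0],[1,0.45,-0.85,0,0]]'
```

```text
time_s: 1.1
tool_pos: [0.3305, -0.4593, 0.263]
tool_rot: [-180.0, 0.0, 0.0]
force: [-0.2, 0.8, 0.1]
grip_width: 0.0866
grasp_force: 0.0
```

```bash
python3 -m jog '[[1,0.45,-0.85,0,0],[1,0.45,-0.85,0,0],[1,0.45,-0.85,0,0],[1,0.45,-0.85,0,0],[1,0.45,-0.85,0,0],[1,0.45,-0.85,0,0],[1,0.45,-0.85,0,0],[1,0.45,-0.85,0,0],[1,0.45,-0.85,0,0],[1,0.45,-0.85,0,0],[1,0.45,-0.85,0,0],[1,0.45,-0.85,0,0]]'
```

```text
time_s: 2.1
tool_pos: [0.4383, -0.2554, 0.2632]
tool_rot: [-180.0, 0.0, 0.0]
force: [-0.4, -0.1, 0.7]
grip_width: 0.0872
grasp_force: 0.0
```

```bash
python3 -m jog '[[1,0.05,-1,0,0],[1,0.05,-1,0,0],[1,0.05,-1,0,0],[1,0.05,-1,0,0],[1,0.05,-1,0,0],[1,0,-1,0,0],[1,0,-1,0,0],[1,0,-1,0,0],[1,0,-1,0,0],[1,0,-1,0,0],[1,0,-1,0,0],[1,0,-1,0,0]]'
```

```text
time_s: 3.1
tool_pos: [0.4427, -0.0154, 0.2632]
tool_rot: [180.0, 0.0, 0.0]
force: [0.5, 0.5, -0.7]
grip_width: 0.0869
grasp_force: 0.0
```

```bash
python3 -m jog '[[1,0,-1,0,0],[1,0,-1,0,0],[1,0,-1,0,0],[1,0,-1,0,0],[1,0,-1,0,0],[1,0,-1,0,0],[1,0,-1,0,0],[1,0,-1,0,0],[1,0,-1,0,0],[1,0,0,0,0],[1,0,0,0,0]]'; python3 - <<'E'
from cell import env, read_camera
import numpy as np,cv2
o=env.get_obs();c=read_camera("wrist");np.savez("pics/w1.npz",pos=o["tool_pos"],rot=o["tool_rot"],**c)
cv2.imwrite("pics/w1.png",c["color"][:,:,::-1]);print(c["mtx"],c["T_tool_cam"],o["tool_pos"],o["qpos"])
E
```

```text
time_s: 4.02
tool_pos: [0.4425, 0.1645, 0.2632]
tool_rot: [180.0, 0.0, 0.2]
force: [0.1, -0.1, -0.0]
grip_width: 0.087
grasp_force: 0.0
[[371.64829954   0.         321.20259719]
 [  0.         371.64829954 237.69214588]
 [  0.           0.           1.        ]] [[-7.27625368e-04 -9.61326471e-01 -2.75410397e-01  7.67359665e-02]
 [ 9.99999185e-01 -4.10637257e-04 -1.20862652e-03  3.13337857e-04]
 [ 1.04879090e-03 -2.75411052e-01  9.61325987e-01 -1.45747649e-01]
 [ 0.00000000e+00  0.00000000e+00  0.00000000e+00  1.00000000e+00]] [0.44254802 0.16446077 0.26322193] [  23.88463316   -3.37613661  -45.13475945  103.86166269   -2.44082369
   78.57447816 -110.53565035]
```

View pics/w1.png

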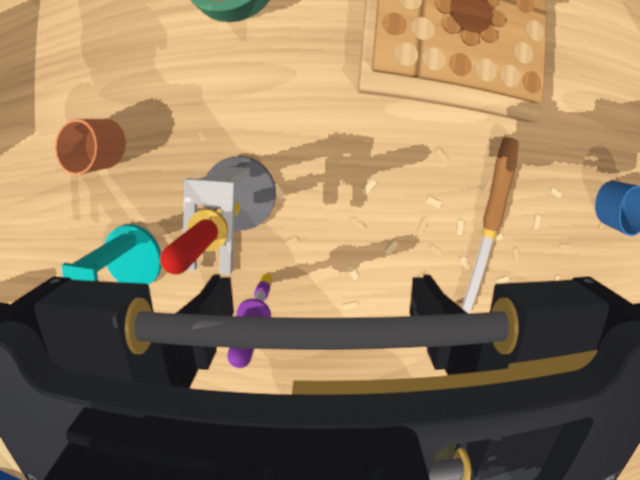

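The wrist view shows the red brush at about (190,245), its collar at (207,222) and the prongs on both sides, with the purple brush at (250,325). I'll use it to refine the brush centre.

```bash
cat >> h.py <<'E'
from scipy.spatial.transform import Rotation as R
def wrays(c):
    v,u=np.mgrid[:480,:640];K=c["mtx"];x=(u-K[0,2])/K[0,0];y=(v-K[1,2])/K[1,1];r=np.hypot(x,y)+1e-9
    d=np.stack([x/r*np.tan(r),y/r*np.tan(r),np.ones_like(r)],-1)
    T=np.eye(4);T[:3,:3]=R.from_euler("xyz",c["rot"],degrees=True).as_matrix();T[:3,3]=c["pos"];T=T@c["T_tool_cam"]
    return T[:3,3],d@T[:3,:3].T
def wcloud(c):
    o,d=wrays(c);return o+d*c["range_z"][...,None]
E
python3 - <<'E'
from h import *
c=load("w1");P=wcloud(c);o,d=wrays(c);box=(150,210,235,280)
m=mask(c,(0,150,80),(8,255,255),box)|mask(c,(172,150,80),(180,255,255),box)
Q=P[m&(c["range_z"]>0)]
for z0 in np.arange(.13,.215,.012):
    q=Q[abs(Q[:,2]-z0)<.006]
    if len(q)>5:
        # viewing dir horizontal; silhouette mid -> use fit of circle radius .01
        from scipy.optimize import least_squares
        f=least_squares(lambda p:np.hypot(q[:,0]-p[0],q[:,1]-p[1])-.01,q[:,:2].mean(0)+.0,loss="soft_l1",f_scale=.002).x
        print(round(z0,3),len(q),q.mean(0).round(4),f.round(4))
b=mask(c,(15,130,80),(30,255,255),(185,200,232,240))
q=P[b&(P[...,2]>.122)&(P[...,2]<.135)];print("collar",len(q),(q.min(0)+q.max(0))/2,np.ptp(q,axis=0))
x=P[170:285,175:245].reshape(-1,3);x=x[abs(x[:,2]-.125)<.003]
print("prong",cv2.minAreaRect(x[:,:2].astype(np.float32)),x[:,2].mean())
# scene camera circle fit too
s=load("scene0");P=cloud(s);m=mask(s,(0,150,80),(8,255,255),(440,190,500,250));Q=P[m]
Q=Q[(Q[:,2]>.135)&(Q[:,2]<.2)];print(least_squares(lambda p:np.hypot(Q[:,0]-p[0],Q[:,1]-p[1])-.01,Q[:,:2].mean(0)-[.008,.003],loss="soft_l1",f_scale=.002).x)
E
```

```text
0.13 18 [0.4507 0.2492 0.1347] [0.4454 0.2565]
0.142 124 [0.4508 0.2495 0.1419] [0.4455 0.2564]
0.154 156 [0.4509 0.25   0.154 ] [0.4452 0.2563]
0.166 161 [0.4503 0.2496 0.1662] [0.4452 0.2563]
0.178 194 [0.4504 0.2496 0.1781] [0.4453 0.2563]
0.19 226 [0.4506 0.2499 0.19  ] [0.4454 0.2565]
0.202 581 [0.4484 0.2529 0.204 ] [0.4444 0.2576]
0.214 184 [0.4458 0.2559 0.2089] [0.4391 0.2626]
collar 519 [0.45023892 0.25569563 0.12955259] [0.02446045 0.0325664  0.00884996]
prong ((0.4460114538669586, 0.25752681493759155), (0.042807891964912415, 0.07910604029893875), 83.89747619628906) 0.125496262149595
[0.44381868 0.25682384]
```

```bash
python3 -m jog '[[1,0.12,-0.92,0,0],[1,0,-0.92,0,0],[1,0,-0.92,0,0],[1,0,-0.92,0,0],[1,0,-0.92,0,0],[1,0,0,0,0],[1,0,0,0.8,0],[1,0,0,0.8,0],[1,0,0,0.8,0],[1,0,0,0.8,0],[1,0,0,0.8,0],[1,0,0,0.75,0]]'
```

```text
time_s: 5.07
tool_pos: [0.4459, 0.2532, 0.1673]
tool_rot: [179.9, 0.0, -0.1]
force: [-0.8, -0.1, -0.2]
grip_width: 0.0873
grasp_force: 0.0
```

```bash
python3 -m jog '[[0.5,0,0,0,0],[0.3,0,0,0,0],[0.2,0,0,0,0],[0.1,0,0,0,0],[0.1,0,0,0,0],[0.1,0,0,0,0],[0.1,0,0,0,0],[0.1,0,0,0,0],[0.1,0,0,0,0]]' 25
```

```text
time_s: 5.82
tool_pos: [0.4454, 0.2557, 0.1686]
tool_rot: [180.0, -0.0, 0.0]
force: [-1.0, 0.4, 0.6]
grip_width: 0.0352
grasp_force: 0.0
```

```bash
python3 -m jog '[[0.1,0,0,0,0],[0.1,0,0,0,0],[0.1,0,0,0,0],[0.1,0,0,0,0],[0.1,0,0,0,0],[0.1,0,0,0,0]]' 25
```

```text
time_s: 6.32
tool_pos: [0.4454, 0.2556, 0.1684]
tool_rot: [180.0, 0.0, 0.0]
force: [0.1, 0.1, -0.4]
grip_width: 0.0197
grasp_force: 25.0
```

Gripped at TCP (0.4454, 0.2556, 0.1684), so the tip is 133 mm below the TCP. Lifting straight up out of the slot.

```bash
python3 -m jog '[[0.1,0,0,-0.3,0],[0.1,0,0,-0.6,0],[0.1,0,0,-0.8,0],[0.1,0,0,-0.8,0],[0.1,0,0,-0.8,0],[0.1,0,0,-0.8,0],[0.1,0,0,-0.8,0],[0.1,0,0,-0.8,0],[0.1,0,0,-0.3,0],[0.1,0,0,0,0]]'; python3 - <<'E'
from cell import env, read_camera
import numpy as np,cv2
o=env.get_obs();c=read_camera("wrist");np.savez("pics/w2.npz",pos=o["tool_pos"],rot=o["tool_rot"],**c)
a=c["color"];s=read_camera("scene");np.savez("pics/scene1.npz",**s);b=cv2.resize(s["color"][130:310,400:580],(480,480))
cv2.imwrite("pics/w2.png",cv2.resize(np.hstack([a[:,160:480],b]),(800,480))[:,:,::-1]);print(o["tool_pos"],o["force"])
E
```

```text
time_s: 7.15
tool_pos: [0.4462, 0.2563, 0.2908]
tool_rot: [-179.9, -0.2, 0.0]
force: [1.5, -0.1, -1.3]
grip_width: 0.0195
grasp_force: 25.0
[0.44623704 0.25628785 0.29078118] [ 1.48530183 -0.06669648 -1.26081381]
```

View pics/w2.png

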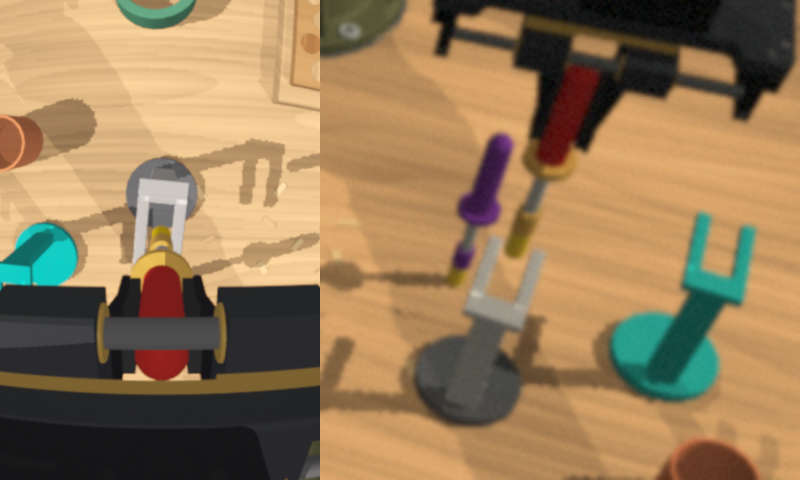

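The brush is out of the fork and upright in the jaws (left half: handle at (162,320), tip at (160,235); right half: bristles at (520,238)). Moving to the pot.

```bash
python3 -m jog '[[0.1,0,0.4,0,0],[0.1,0,0.8,0,0],[0.1,0,1,0,0],[0.1,0,1,0,0],[0.1,0,1,0,0],[0.1,0,1,0,0],[0.1,0,1,0,0],[0.1,0,1,0,0],[0.1,0,1,0,0],[0.1,0,1,0,0],[0.1,0,1,0,0],[0.1,0,1,0,0]]'
```

```text
time_s: 8.25
tool_pos: [0.4446, 0.03, 0.2875]
tool_rot: [180.0, 0.1, -0.0]
force: [-0.3, -1.2, -0.4]
grip_width: 0.0195
grasp_force: 25.0
```

```bash
python3 -m jog '[[0.1,0.2,1,0,0],[0.1,0.2,1,0,0],[0.1,0,1,0,0],[0.1,0,1,0,0],[0.1,0,1,0,0],[0.1,0,1,0,0],[0.1,0,1,0,0],[0.1,0,1,0,0],[0.1,0,0.6,0,0],[0.1,0,0.3,0,0],[0.1,0,0,0,0]]'; python3 - <<'E'
from cell import env, read_camera
from h import *
o=env.get_obs();w=read_camera("wrist");np.savez("pics/w3.npz",pos=o["tool_pos"],rot=o["tool_rot"],**w)
print(o["tool_pos"]);c=load("w3");P=wcloud(c)
m=mask(c,(95,100,20),(125,255,255),(150,100,500,330))
q=P[m&(abs(P[...,2]-.055)<.004)];print(len(q),q[:,2].max(),(q.min(0)+q.max(0))/2,np.ptp(q,axis=0))
from scipy.optimize import least_squares
print(least_squares(lambda p:np.hypot(q[:,0]-p[0],q[:,1]-p[1])-.032,q[:,:2].mean(0),loss="soft_l1",f_scale=.002).x)
cv2.imwrite("pics/w3.png",c["color"][:,:,::-1])
E
```

```text
time_s: 9.17
tool_pos: [0.453, -0.1476, 0.2879]
tool_rot: [-180.0, 0.1, -0.1]
force: [0.3, 0.2, -1.1]
grip_width: 0.0197
grasp_force: 25.0
[ 0.45297152 -0.1475584   0.28785682]
502 0.05752771381355559 [ 0.45565973 -0.23907153  0.0542707 ] [0.06587367 0.06647248 0.00651402]
[ 0.4557271  -0.23927228]
```

View pics/w3.png

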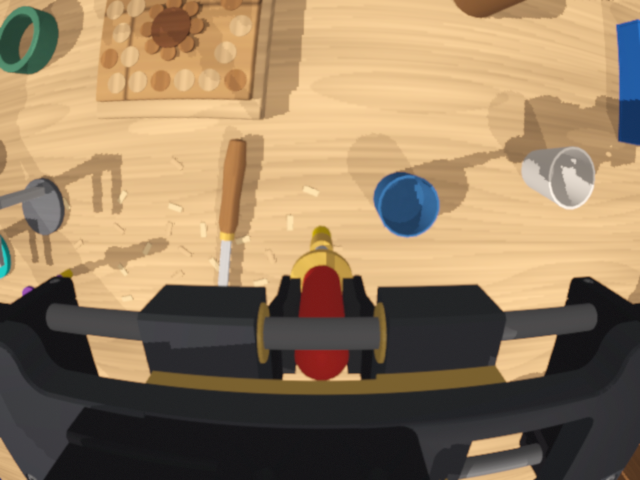

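The pot is at pixel (406,204), which gives (0.455, -0.239). The brush, at (321,300), is straight. Aligning and dipping.

```bash
python3 -m jog '[[0.1,0.1,0.8,0,0],[0.1,0,0.9,0,0],[0.1,0,0.9,0,0],[0.1,0,0.9,0,0],[0.1,0,0.8,0,0],[0.1,0,0.27,0,0],[0.1,0,0,0,0],[0.1,0,0,0,0],[0.1,0,0,0.9,0],[0.1,0,0,0.9,0],[0.1,0,0,0.9,0]]'
```

```text
time_s: 10.13
tool_pos: [0.4563, -0.2361, 0.2344]
tool_rot: [180.0, -0.1, 0.2]
force: [-0.2, -0.2, -1.7]
grip_width: 0.0191
grasp_force: 25.0
```

```bash
python3 -m jog '[[0.1,0,0,0.8,0],[0.1,0,0,0.8,0],[0.1,0,0,0.8,0],[0.1,0,0,0.8,0],[0.1,0,0,0.6,0],[0.1,0,0,0.4,0],[0.1,0,0,0.2,0],[0.1,0,0,0,0],[0.1,0,0,0,0],[0.1,0,0,0,0]]'
```

```text
time_s: 10.97
tool_pos: [0.4563, -0.238, 0.1475]
tool_rot: [179.9, -0.1, 0.0]
force: [-0.4, -0.6, -1.5]
grip_width: 0.0191
grasp_force: 25.0
```

```bash
python3 -m jog '[[0.1,0,0,0,0],[0.1,0,0,0,0],[0.1,0,0,0,0],[0.1,0,0,-0.4,0],[0.1,0,0,-0.8,0],[0.1,0,0,-0.9,0],[0.1,0,0,-0.9,0],[0.1,0,0,-0.9,0],[0.1,0,0,-0.9,0],[0.1,0,0,-0.9,0],[0.1,0,0,-0.55,0],[0.1,0,0,0,0]]'
```

```text
time_s: 11.97
tool_pos: [0.457, -0.2384, 0.2748]
tool_rot: [179.8, -0.3, 0.0]
force: [0.3, 0.1, -1.2]
grip_width: 0.0195
grasp_force: 25.0
```

```bash
python3 -m jog '[[0.1,0.2,-0.3,0,0],[0.1,0.6,-0.8,0,0],[0.1,0.7,-0.9,0,0],[0.1,0.7,-0.9,0,0],[0.1,0.7,-0.9,0,0],[0.1,0.7,-0.9,0,0],[0.1,0.7,-0.9,0,0],[0.1,0.7,-0.9,0,0],[0.1,0.6,-0.8,0,0],[0.1,0.4,-0.5,0,0],[0.1,0.2,-0.3,0,0],[0.1,0,0,0,0]]'; python3 - <<'E'
from cell import env, read_camera
from h import *
o=env.get_obs();w=read_camera("wrist");np.savez("pics/w4.npz",pos=o["tool_pos"],rot=o["tool_rot"],**w)
t=read_camera("top");b=t["color"][200:380,340:560]
print(o["tool_pos"])
cv2.imwrite("pics/w4.png",np.hstack([w["color"],np.vstack([cv2.resize(b,(160,131)),np.zeros((349,160,3),np.uint8)])])[:,:,::-1])
E
```

```text
time_s: 12.97
tool_pos: [0.5797, -0.0738, 0.2705]
tool_rot: [-179.9, 0.1, 0.2]
force: [0.0, 0.3, -0.9]
grip_width: 0.0193
grasp_force: 25.0
[ 0.57969158 -0.07381271  0.27049438]
```

View pics/w4.png

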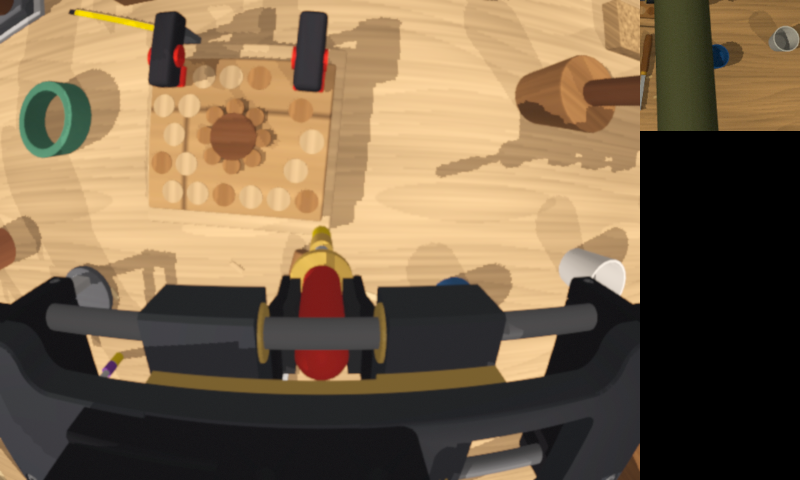

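The boss is at pixel (233,136) and the brush is still straight at (321,300). I'll locate the boss from this view.

```bash
python3 - <<'E'
from h import *
c=load("w4");P=wcloud(c);o,d=wrays(c)
x0,y0,x1,y1=205,108,263,166
g=cv2.GaussianBlur(cv2.cvtColor(c["color"],cv2.COLOR_RGB2GRAY),(5,5),0)[y0:y1,x0:x1]
for th in (85,95,105):
    b=(g<th).astype(np.uint8);b=cv2.morphologyEx(b,cv2.MORPH_OPEN,cv2.getStructuringElement(2,(17,17)));n,l,st,ce=cv2.connectedComponentsWithStats(b)
    if n<2: print(th,"none",g.min());continue
    i=1+st[1:,4].argmax();u,v=(ce[i]+[x0,y0]);r=d[int(round(v)),int(round(u))]
    print(th,u,v,st[i],(o+r*(.054-o[2])/r[2]).round(4),P[int(v),int(u)].round(4))
q=P[y0:y1,x0:x1].reshape(-1,3)
print(np.histogram(q[:,2],np.arange(.046,.058,.001)))
E
```

```text
85 none 78
95 none 78
105 233.91523178807947 135.92119205298013 [   8    7   43   43 1510] [0.6558 0.0122 0.054 ] [0.6568 0.0128 0.0556]
(array([  2,  55, 176, 105,  33,  85, 427, 878, 998, 526,  62,   1]), array([0.046, 0.047, 0.048, 0.049, 0.05 , 0.051, 0.052, 0.053, 0.054,
       0.055, 0.056, 0.057, 0.058]))
```

```bash
python3 -m jog '[[0.1,0.5,-0.55,0,0],[0.1,0.75,-0.85,0,0],[0.1,0.75,-0.85,0,0],[0.1,0.75,-0.85,0,0],[0.1,0.7,-0.85,0,0],[0.1,0.3,-0.35,0,0],[0.1,0,0,0,0],[0.1,0,0,0.6,0],[0.1,0,0,0.8,0],[0.1,0,0,0.8,0],[0.1,0,0,0.6,0],[0.1,0,0,0,0]]'
```

```text
time_s: 14.07
tool_pos: [0.6521, 0.0077, 0.2118]
tool_rot: [179.9, 0.3, -0.1]
force: [-0.4, -0.2, -2.1]
grip_width: 0.0192
grasp_force: 25.0
```

```bash
python3 -m jog '[[0.1,0.1,-0.15,0.4,0],[0.1,0,0,0.4,0],[0.1,0,0,0.15,0],[0.1,0,0,0,0],[0.1,0,0,0,0],[0.1,0,0,0,0]]'; python3 -c "
from cell import env
o=env.get_obs();print(o['tool_pos'],o['force'])"
```

```text
time_s: 14.57
tool_pos: [0.6568, 0.0134, 0.1971]
tool_rot: [180.0, -0.1, 0.0]
force: [0.3, 1.0, -0.1]
grip_width: 0.0195
grasp_force: 25.0
[0.65684436 0.01338489 0.19707961] [ 0.3225523   0.98680362 -0.12605723]
```

```bash
python3 -m jog '[[0.1,0,0,0.15,0],[0.1,0,0,0.15,0],[0.1,0,0,0.1,0],[0.1,0,0,0,0],[0.1,0,0,0,0]]'
```

```text
time_s: 14.98
tool_pos: [0.6564, 0.0132, 0.1883]
tool_rot: [180.0, 0.0, 0.0]
force: [0.0, -0.7, -0.9]
grip_width: 0.0195
grasp_force: 25.0
```

```bash
python3 -m jog '[[0.1,0,0,0.1,0],[0.1,0,0,0,0],[0.1,0,0,0,0]]'
```

```text
time_s: 15.23
tool_pos: [0.6567, 0.0133, 0.1867]
tool_rot: [180.0, -0.0, 0.0]
force: [0.2, -0.3, 0.3]
grip_width: 0.0194
grasp_force: 25.0
```

```bash
python3 -m jog '[[0.1,0,0,0.1,0],[0.1,0,0,0,0],[0.1,0,0,0,0]]'
```

```text
time_s: 15.48
tool_pos: [0.6567, 0.0133, 0.1848]
tool_rot: [180.0, -0.0, 0.0]
force: [0.4, 0.4, 0.4]
grip_width: 0.0195
grasp_force: 25.0
```

```bash
python3 -m jog '[[0.1,0,0,0.05,0],[0.1,0,0,0,0],[0.1,0,0,0,0]]'
```

```text
time_s: 15.73
tool_pos: [0.6567, 0.0133, 0.1838]
tool_rot: [180.0, -0.0, 0.0]
force: [0.4, -0.2, 1.1]
grip_width: 0.0192
grasp_force: 25.0
```

```bash
python3 -m jog '[[0.1,0,0,0,0],[0.1,0,0,0,0]]'; python3 - <<'E'
from cell import read_camera
import cv2,numpy as np
s=read_camera("scene");w=read_camera("wrist")
cv2.imwrite("pics/dab.png",np.hstack([cv2.resize(s["color"][210:370,240:400],(480,480)),w["color"][:,170:480]])[:,:,::-1])
E
```

```text
time_s: 15.9
tool_pos: [0.6567, 0.0133, 0.1837]
tool_rot: [180.0, -0.0, 0.0]
force: [-0.2, 0.9, 2.0]
grip_width: 0.0194
grasp_force: 25.0
```

View pics/dab.png

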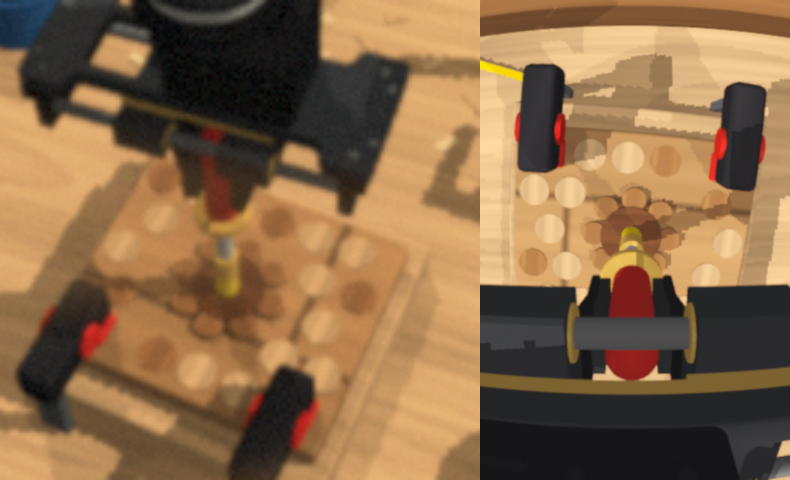

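The bristles sit on the dark boss (scene crop (228,285), wrist crop (631,233)) with a light press of about 2–3 N. Lifting and going back to the fork.

```bash
python3 -m jog '[[0.1,0,0,-0.3,0],[0.1,0,0,-0.7,0],[0.1,0,0,-0.9,0],[0.1,0,0,-0.9,0],[0.1,0,0,-0.9,0],[0.1,0,0,-0.9,0],[0.1,0,0,-0.8,0],[0.1,-0.4,-0.45,0,0],[0.1,-0.7,-0.8,0,0],[0.1,-0.7,-0.8,0,0],[0.1,-0.7,-0.8,0,0],[0.1,-0.7,-0.8,0,0]]'
```

```text
time_s: 17.0
tool_pos: [0.5906, 0.0878, 0.2908]
tool_rot: [180.0, 0.1, 0.1]
force: [0.5, 0.4, -0.5]
grip_width: 0.0196
grasp_force: 25.0
```

```bash
python3 -m jog '[[0.1,-0.7,-0.8,0,0],[0.1,-0.7,-0.8,0,0],[0.1,-0.7,-0.8,0,0],[0.1,-0.7,-0.8,0,0],[0.1,-0.7,-0.8,0,0],[0.1,-0.7,-0.8,0,0],[0.1,-0.7,-0.8,0,0],[0.1,-0.7,-0.8,0,0],[0.1,-0.5,-0.6,0,0],[0.1,-0.2,-0.3,0,0],[0.1,0,0,0,0],[0.1,0,0,0,0]]'
```

```text
time_s: 18.0
tool_pos: [0.4667, 0.2317, 0.2914]
tool_rot: [180.0, -0.0, 0.0]
force: [0.1, 0.3, -0.6]
grip_width: 0.0192
grasp_force: 25.0
```

```bash
python3 -m jog '[[0.1,-0.4,-0.45,0,0],[0.1,-0.4,-0.45,0,0],[0.1,-0.25,-0.3,0,0],[0.1,0,0,0,0],[0.1,0,0,0,0],[0.1,0,0,0,0]]'; python3 - <<'E'
from cell import env, read_camera
from h import *
o=env.get_obs();w=read_camera("wrist");np.savez("pics/w5.npz",pos=o["tool_pos"],rot=o["tool_rot"],**w)
print(o["tool_pos"],load("w2")["pos"])
for n in ("w2","w5"):
    c=load(n);h=cv2.cvtColor(c["color"],cv2.COLOR_RGB2GRAY)[165:260,270:370]
    hs=cv2.cvtColor(c["color"],cv2.COLOR_RGB2HSV)[165:260,270:370]
    m=((hs[...,1]<60)&(h>130)).astype(np.uint8)
    v,u=np.nonzero(m);print(n,len(u),u.mean()+270,v.mean()+165,u.min()+270,u.max()+270)
    y=mask(c,(18,150,80),(32,255,255),(290,215,350,300));v,u=np.nonzero(y);print("yellow",len(u),u.mean(),v.mean(),u[v<v.min()+8].mean(),v.min())
    P=wcloud(c);x=P[150:270,270:370].reshape(-1,3);x=x[abs(x[:,2]-.125)<.003];print("prongs",len(x),x.min(0),x.max(0),x.mean(0))
E
```

```text
time_s: 18.5
tool_pos: [0.4457, 0.2559, 0.2915]
tool_rot: [180.0, -0.0, 0.0]
force: [0.6, -0.6, -0.8]
grip_width: 0.0194
grasp_force: 25.0
[0.44567422 0.25588037 0.2914829 ] [0.44623704 0.25628785 0.29078118]
w2 2517 320.0 209.68295589988082 286 356
yellow 1359 320.037527593819 256.5783664459161 320.504347826087 226
prongs 2338 [0.41106103 0.23370199 0.12200344] [0.48662864 0.28166172 0.12777026] [0.45882623 0.25745109 0.1255021 ]
w5 2543 319.1140385371608 208.6641761698781 285 355
yellow 1369 320.00438276113954 256.62600438276115 320.34188034188037 226
prongs 2359 [0.41041006 0.23317444 0.12212586] [0.48707839 0.28214093 0.12789085] [0.45862435 0.25751259 0.12543483]
```

The pose matches the lift pose to within 1 mm, the prongs haven't moved and the brush hasn't shifted in the jaws. Lowering.

```bash
python3 -m jog '[[0.1,0,0,0.4,0],[0.1,0,0,0.6,0],[0.1,0,0,0.6,0],[0.1,0,0,0.6,0],[0.1,0,0,0.6,0],[0.1,0,0,0.6,0],[0.1,0,0,0.6,0],[0.1,0,0,0.6,0],[0.1,0,0,0.4,0],[0.1,0,0,0.3,0],[0.1,0,0,0,0],[0.1,0,0,0,0]]'
```

```text
time_s: 19.55
tool_pos: [0.4455, 0.2563, 0.1854]
tool_rot: [-180.0, 0.0, 0.0]
force: [0.1, 0.1, -0.7]
grip_width: 0.0192
grasp_force: 25.0
```

```bash
python3 -m jog '[[0.1,0,0,0.3,0],[0.1,0,0,0.3,0],[0.1,0,0,0.15,0],[0.1,0,0,0.07,0],[0.1,0,0,0,0],[0.1,0,0,0,0]]'
```

```text
time_s: 20.05
tool_pos: [0.4455, 0.2563, 0.1691]
tool_rot: [-180.0, -0.0, 0.0]
force: [0.7, 0.3, -1.0]
grip_width: 0.0193
grasp_force: 25.0
```

```bash
python3 -m jog '[[0.1,0,0,0.03,0],[0.1,0,0,0,0],[0.1,0,0,0,0],[0.1,0,0,0,0]]' 4; python3 -m jog '[[0.25,0,0,0,0],[0.3,0,0,0,0],[0.4,0,0,0,0],[0.6,0,0,0,0],[0.8,0,0,0,0],[1,0,0,0,0],[1,0,0,0,0],[1,0,0,0,0],[1,0,0,0,0],[1,0,0,0,0],[1,0,0,0,0],[1,0,0,0,0]]'
```

```text
time_s: 20.38
tool_pos: [0.4455, 0.2562, 0.1686]
tool_rot: [180.0, -0.0, 0.0]
force: [-0.0, -0.4, -1.6]
grip_width: 0.0201
grasp_force: 4.0
time_s: 21.38
tool_pos: [0.4454, 0.2562, 0.1685]
tool_rot: [180.0, -0.0, 0.0]
force: [0.3, 0.5, -0.9]
grip_width: 0.0832
grasp_force: 0.0
```

```bash
python3 -m jog '[[1,0,0,0,0],[1,0,0,0,0],[1,0,0,0,0],[1,0,0,-0.5,0],[1,0,0,-0.8,0],[1,0,0,-0.8,0],[1,0,0,-0.8,0],[1,0,0,-0.8,0],[1,0,0,-0.8,0],[1,0,0,-0.8,0],[1,0,0,0,0]]'
```

```text
time_s: 22.3
tool_pos: [0.4468, 0.2574, 0.2785]
tool_rot: [-179.9, -0.3, 0.0]
force: [0.1, 0.6, 1.0]
grip_width: 0.0871
grasp_force: 0.0
```

```bash
python3 -m jog '[[1,0,0.8,0,0],[1,0,0.8,0,0],[1,0,0.8,0,0],[1,0,0.8,0,0],[1,0,0.8,0,0],[1,0,0.8,0,0],[1,0,0.8,0,0],[1,0,0.8,0,0],[1,0,0.8,0,0],[1,0,0.8,0,0],[1,0,0,0,0],[1,0,0,0,0]]'; python3 - <<'E'
from cell import env, read_camera
from h import *
from scipy.optimize import least_squares
s=read_camera("scene");P=cloud(s);m=mask(s,(0,150,80),(8,255,255),(440,190,500,250));Q=P[m]
for a,b in ((.135,.165),(.165,.2)):
    q=Q[(Q[:,2]>a)&(Q[:,2]<b)];print(len(q),Q[:,2].max(),least_squares(lambda p:np.hypot(q[:,0]-p[0],q[:,1]-p[1])-.01,q[:,:2].mean(0)-[.008,.003],loss="soft_l1",f_scale=.002).x)
q=P[mask(s,(100,100,20),(125,255,255),(220,180,270,235))];q=q[abs(q[:,2]-.055)<.006];print("pot",(q.min(0)+q.max(0))/2)
t=read_camera("top")
cv2.imwrite("pics/end.png",np.hstack([s["color"],np.vstack([cv2.resize(t["color"][240:340,150:250],(160,160)),np.zeros((320,160,3),np.uint8)])])[:,:,::-1])
E
```

```text
time_s: 23.3
tool_pos: [0.4454, 0.0959, 0.2744]
tool_rot: [-180.0, 0.0, -0.1]
force: [-1.0, 1.5, -0.2]
grip_width: 0.0868
grasp_force: 0.0
95 0.8041865936954008 [0.44392589 0.25683869]
124 0.8041865936954008 [0.4438001  0.25668904]
pot [ 0.45555759 -0.2382112   0.05402223]
```

View pics/end.png

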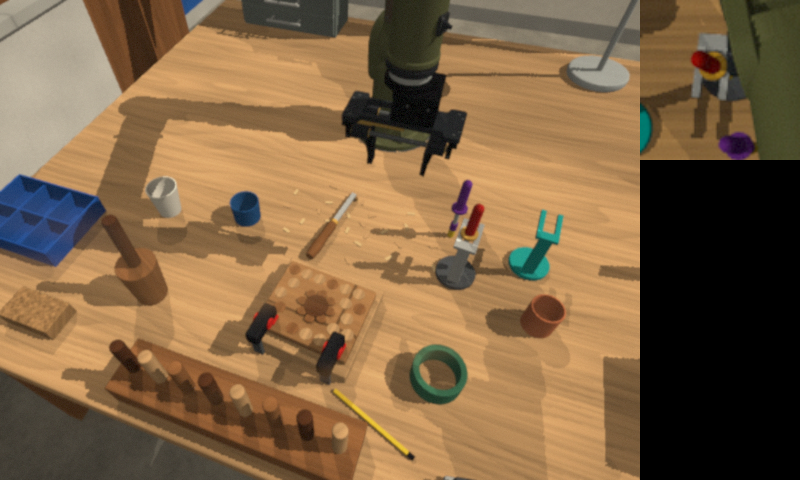

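The brush hangs upright in the steel fork at (475,222), exactly where it started. The pot and everything else are unmoved and the gripper is clear, so I'm handing in.

```bash
python3 -c "
from cell import env
print(env.sign_off())"
```

```text
the job is handed in; nothing more can be done
None
```

Job done and handed in at about 23 s: the red brush was dipped fully in the blue pot, dabbed on the dark boss at about 2–3 N, and hung back upright in its fork, with nothing else moved.

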